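# Set the sunken trim knob and cover its well

## Robot

A 6-joint arm with a two-finger parallel gripper is mounted at the origin on the work surface; the furniture and walls round the work are solid. World frame = base frame: x ahead of the robot, y to its left, z up, the work surface at z = 0. Lengths are in m, angles in rad, forces in N, time in s.
With the tool pointing down it reaches from about 0.375 to 0.975 m from the base axis. Payload 3.8 kg.
Tool frame: the origin (TCP) lies midway between the tips of the shut fingers; the grasp point (between the pads) lies 19 mm behind it; z points along the fingers, y is the line along which they close (so a half turn about z gives the same grasp; the last joint's range is limited). The gripper opens to 85 mm and grips with 20 to 120 N. Pads are 22 mm wide; open, the fingers measure 114 mm over their backs; the gripper's body (76 mm by 85 mm) begins 54 mm behind the grasp point. The pads swing forward as they close: fully open they stand 13 mm farther back than shut.
Start: joints at [1.112, 0.264, 1.604, -0, 1.274, -0.037], TCP at [0.276, 0.616, 0.231] pointing down, gripper open.
Joint ranges: [-2.63, 2.63], [-0.94, 2.18], [0.31, 2.57], [-1.31, 4.45], [0, 2.66], [-2.55, 2.55]. Speed limits (rad/s): [2.57, 2.57, 3.14, 3.14, 3.14, 3.14].

## Interface

Orientations are given as a unit quaternion [x, y, z, w].
In Python, from station import * gives the robot as it stands. The module is installed in compiled form; this text tells all that it offers.
- The arm moves only by the tool arm_command, never from a script. Its arguments are lists of equal length, an entry for each row: "grip": the opening, from 0 (shut) to 1 (fully open); "delta_pos": the shift along the tool's x, y, z in mm, a list of three; "yaw": the turn about the tool's z in rad. In form: {"grip": [grip, ...], "delta_pos": [[tx, ty, tz], ...], "yaw": [yaw, ...]}. A call has 1 to 10 rows; each row is the pose to reach, as a shift and turn from the pose commanded when the call began, along the tool's axes at that moment; what a row does not reach only later rows make up. A row lasts 1/12 s, in which the tool goes at most 41.7 mm and 7.16 degrees, less where a joint would pass 70% of its speed; a pose out of reach is approached as far as the arm can. A call with a gripper value outside its range is refused whole. The fingers move at their own pace and stop on an object; "grip_force" is the grip in N (left out, the last holds). Time passes only in rows, so rows that repeat a pose let the fingers close. It gives the time, the measured TCP pose, the force, the opening and the grip force at its end, in the units of the state.
- get_state(): the state, without advancing time (a new reading comes with each control period).
- grab_frame(name): name is "side" or "top" or "wrist"; returns the picture (480x640x3 uint8, blue, green, red); there is no depth.
- get_calibration(name): a dict with "fx", "fy", "cx", "cy" (pixels), "eye" and "attitude" of the camera in the world; the wrist camera has in their place "T_tool_cam" (4x4, takes a point from camera to tool coordinates, whose origin is the TCP and whose axes are the flange's). Camera axes: x right, y down, z forward; pixel columns grow to the right and rows downward; lengths in m; the calibration is good to about 2 mm. A picture is of the moment at which its call begins: read the wrist's pose just before it. get_calibration takes no time and is no camera call.
- close_job(): hands the job in; it is judged then, once.
The state is a dict: "clock": time; "joint_positions": joint angles; "joint_vel": joint speeds; "joint_efforts": joint torques, N m; "tool_pos": TCP position; "tcp_rot": TCP orientation; "ft_force": force on the tool from outside, world axes, zero at the start; "torque": the same for the moment, N m; "finger_gap": finger opening in m; "finger_force": force on a finger pad.
Only numpy, scipy, OpenCV 4.12 (cv2) and the standard library are available. Lean on these libraries where they do the work, as an engineer would, in place of code of your own. Each camera call takes 0.05 s, during which the arm holds its last target. There are 200 camera calls.

## Task

Turn the small knob down in the round well of the bench supply until it points at the index tab on the ring round the well. Take the ribbed cover out of the slotted rack by its edge, lay it flat on the bench with its rib up and let go, then take it again by the rib and set it flat over the well, between the four lugs. Leave the plain plate in the rack and the other things on the bench as they are.

Things in the scene. Friction and masses are not known exactly. Their poses are not given: they have to be found in the camera images.
- supply: fixed grey bench supply, 140 (x) x 150 (y) x 70 mm high; origin under its centre, z up, black meter front at -x. Round well in the middle of its top: 68 mm wide, 30 mm deep (floor 40 mm above the bench). Four steel lugs, 30 x 5 mm, stand 7 mm above the top on the +x, -x, +y and -y sides of the well, 98 mm between opposite lugs
- cover_seat (a point): point on the well's axis at the top of the index ring, 73 mm above the supply's underside: where the cover's origin lies when it is in place; axes as the supply's
- trim_knob (a joint): small black knob on the well's axis: skirt 26 mm across; on it a bar grip 26 mm long, 10 mm thick, from 5.5 to 22.5 mm above the well's floor. Value in rad, 0 to 4.4 between stops, grows clockwise seen from above; friction 0.04 N m, stays where it is left. The bar points at 2.4 minus the value, anticlockwise from the supply's +x. It starts 1.7 to 3.1 rad short of the index
- knob_pointer (a point): point that turns with the knob, 38 mm from its axis on the side to which it points (the end of the bar with the white line), 70 mm above the supply's underside
- index_mark (a point): the index: a flat fixed aluminium ring, 70 to 82 mm across and 3 mm high, lies round the mouth of the well, with a tab on its outer side marked by a black line; this point is on that line, 38 mm from the well's axis
- rack: fixed plywood rack, 180 (x) x 120 (y) x 36 mm, origin at the centre of its underside. Two slots along y, 13 mm wide (x) and 96 mm long, centred at x = -37.5 and +37.5 mm; slot floor 8 mm high
- cover: loose aluminium plate, 92 x 92 x 9 mm, 0.13 to 0.25 kg, with a rib 10 mm thick (x), 84 long (y), 20 high across the middle of its top. Origin at the centre of the plain underside, z points to the rib side. It starts upright in one of the slots, z level and along the rack's +x, x pointing down, upper edge 100 mm above the bench
- blank_plate: loose plain plate of the same outline, 92 x 92 x 9 mm, no rib; upright in the other slot, axes as the cover's
- tape_measure: yellow tape measure, 40 x 91 x 68 mm, stands on the bench; origin under its centre
- offcut: wooden offcut, 38 x 110 x 38 mm; origin under its centre
- bottle: small dark bottle, 40 mm across, 76 mm high; origin under its centre
- padlock: padlock lying flat, 59 x 40 x 16 mm; origin under its centre
- tall_can: aerosol can, 66 mm across, 250 mm high; origin under its centre
There are look-alikes about, which are no part of the job. What is shaped like the cover but blue is not meant.

How it is judged:
By the outcome, as a careful person would: the job done as asked, in the order asked, and still so for the second after the job is handed in, with the robot touching nothing.
It also fails if it takes over 72 s, if anything falls off the work surface, if the arm or the gripper's body presses on something with over 40 N, if the wrist force passes 120 N, or if a joint passes its speed limit or range.

## Working session

There is one attempt and no reset: what is moved stays moved. The work goes in short steps, Python scripts to look and compute and a tool call to move; the robot and the scene stay as the last step left them, time stands still between calls to the robot, and variables do not carry over. Pictures are saved under pics/ and viewed, at most 10 in all, crops included, and the job is handed in when it is done.

Besides the shell and the picture viewer there is one more tool, called in YAML: its name, and indented under it one key for each argument. arm_command: Moves the arm, as the interface text tells. Its arguments: {"type":"object","properties":{"grip":{"type":"array","items":{"type":"number"}},"delta_pos":{"type":"array","items":{"type":"array","items":{"type":"number"}}},"yaw":{"type":"array","items":{"type":"number"}},"grip_force":{"type":"number"}},"required":["grip","delta_pos","yaw"]}

```bash
mkdir -p pics
python3 - <<'E'
from station import *
import cv2, numpy as np
for n in("top","side","wrist"):
    f=grab_frame(n); cv2.imwrite(f"pics/{n}0.png",f)
    print(n,get_calibration(n))
s=get_state(); print(s)
E
```

```text
top {'fx': 490.43027647735346, 'fy': 490.43027647735346, 'cx': 317.58919618618415, 'cy': 244.1618215039915, 'eye': array([0.45808793, 0.04476132, 1.00011286]), 'attitude': array([ 0.70831035, -0.70274719,  0.04920644, -0.04496178])}
side {'fx': 548.9315454117414, 'fy': 548.9315454117414, 'cx': 320.5821664723004, 'cy': 227.1508817532102, 'eye': array([-0.15889931, -0.03270299,  0.7484219 ]), 'attitude': array([ 0.65942732, -0.63029387,  0.27928919, -0.29980459])}
wrist {'fx': 332.8422179091863, 'fy': 332.8422179091863, 'cx': 318.51671344270824, 'cy': 240.66570243640186, 'T_tool_cam': array([[ 2.19633768e-04, -9.48285062e-01, -3.17419899e-01,
         8.21661066e-02],
       [ 9.99999923e-01,  1.05417705e-04,  3.77001306e-04,
        -1.02198254e-04],
       [-3.24043030e-04, -3.17419958e-01,  9.48285013e-01,
        -1.42661012e-01],
       [ 0.00000000e+00,  0.00000000e+00,  0.00000000e+00,
         1.00000000e+00]])}
{'clock': 0.15, 'joint_positions': array([ 1.11211621e+00,  2.64557576e-01,  1.60506971e+00, -3.09894493e-05,
        1.27374512e+00, -3.69140217e-02]), 'joint_vel': array([-0.00046999, -0.00333176, -0.00275763, -0.00039775, -0.00132599,
        0.00057056]), 'joint_efforts': array([ 1.29131611e-03, -5.15908706e+01, -3.67958665e+01,  6.51343589e-05,
        8.15225561e-03, -1.53153991e-05]), 'tool_pos': array([0.27608654, 0.61531346, 0.23025816]), 'tcp_rot': array([ 2.09318936e-01,  9.77847018e-01, -8.66323358e-04, -2.03898169e-04]), 'ft_force': array([-0.55739698, -1.05094066,  0.15428228]), 'torque': array([-0.0032509 ,  0.04520453,  0.01484206]), 'finger_force': 0.0, 'finger_gap': 0.08534841583411569}
```

View pics/top0.png

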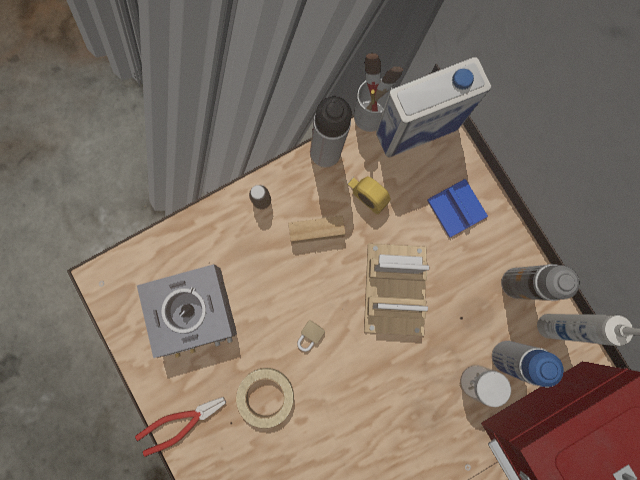

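View pics/side0.png

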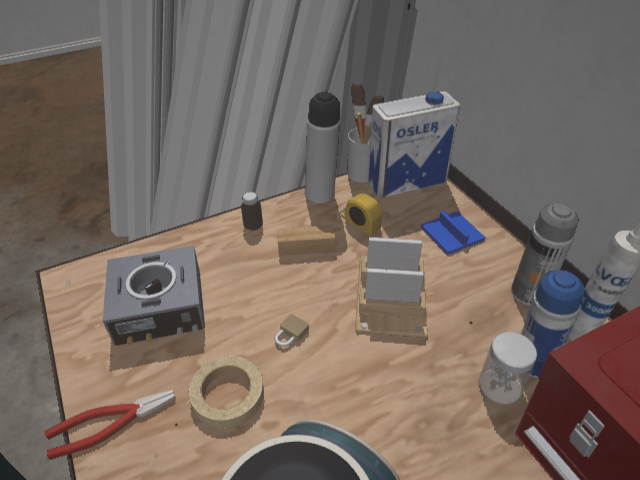

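The top view shows the supply at about (185,312), with its well ring at (183,310), and the rack at (397,290) with plates at (403,263) and (400,308). The blue look-alike is at (457,208) and the can at (330,130). The side view shows both plates from their plain −x face. Next I'll enlarge the supply and the rack.

Run:
```python
import cv2, numpy as np
t=cv2.imread("pics/top0.png")
a=cv2.resize(t[250:370,125:245],(600,600),interpolation=cv2.INTER_CUBIC)[:, :400*2]
a=cv2.resize(t[255:365,130:240],(400,400),interpolation=cv2.INTER_CUBIC)
b=cv2.resize(t[235:345,350:460],(400,400),interpolation=cv2.INTER_CUBIC)
cv2.imwrite("pics/crop1.png",np.hstack([a,b]))
```

```text
(no output)
```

View pics/crop1.png

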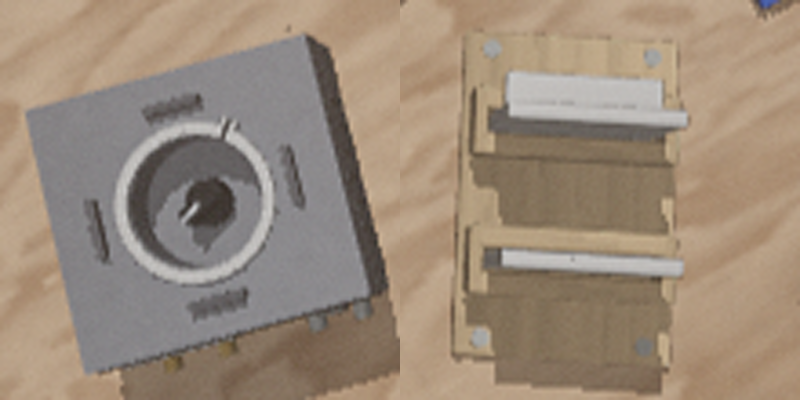

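The enlargement shows the index tab at about (193,290), with the ring centre near (184,311). The knob's white line points left and down, so the turn is about 2.5 rad clockwise. The cover is in the far (+x) slot, rib towards +x. I'll write helpers and take first estimates.

```bash
cat > h.py <<'E'
from station import *
import numpy as np, cv2
from scipy.spatial.transform import Rotation as R
def cam(name,s=None):
    c=get_calibration(name); K=np.array([[c['fx'],0,c['cx']],[0,c['fy'],c['cy']],[0,0,1]])
    if name=='wrist':
        s=s or get_state(); T=c['T_tool_cam']; Rt=R.from_quat(s['tcp_rot']).as_matrix()
        return K,Rt@T[:3,:3],Rt@T[:3,3]+s['tool_pos']
    return K,R.from_quat(c['attitude']).as_matrix(),c['eye']
def ray(C,p):
    d=C[1]@np.linalg.solve(C[0],[p[0],p[1],1.]); return C[2],d/np.linalg.norm(d)
def plane(C,p,z):
    o,d=ray(C,p); return o+d*(z-o[2])/d[2]
def proj(C,X):
    q=C[0]@(C[1].T@(np.asarray(X)-C[2])); return q[:2]/q[2]
def tri(obs):
    A=np.zeros((3,3));b=np.zeros(3)
    rs=[ray(C,p) for C,p in obs]
    for o,d in rs: M=np.eye(3)-np.outer(d,d);A+=M;b+=M@o
    X=np.linalg.solve(A,b); return X,[float(np.linalg.norm(np.cross(X-o,d))) for o,d in rs]
def totool(s,X):  # world point -> mm in tool axes from TCP
    return 1000*R.from_quat(s['tcp_rot']).as_matrix().T@(np.asarray(X)-s['tool_pos'])
def save(name,fn):
    s=get_state(); f=grab_frame(name); cv2.imwrite(f'pics/{fn}.png',f); np.save(f'pics/{fn}.npy',np.r_[s['tool_pos'],s['tcp_rot']]); return f,s
def load(fn):
    a=np.load(f'pics/{fn}.npy'); return cv2.imread(f'pics/{fn}.png'),cam('wrist',dict(tool_pos=a[:3],tcp_rot=a[3:]))
E
python3 - <<'E'
from h import *
for n,box in(('top',(140,260,230,350)),('side',(110,250,200,305))):
    f=cv2.imread(f'pics/{n}0.png'); x0,y0,x1,y1=box
    hsv=cv2.cvtColor(f,cv2.COLOR_BGR2HSV)[y0:y1,x0:x1]
    m=((hsv[...,2]>165)&(hsv[...,1]<50)).astype(np.uint8)
    cs,_=cv2.findContours(m,cv2.RETR_EXTERNAL,cv2.CHAIN_APPROX_NONE); c=max(cs,key=cv2.contourArea)
    e=cv2.fitEllipse(cv2.convexHull(c)); ctr=np.add(e[0],(x0,y0)); print(n,ctr,e[1],e[2])
    if n=='top':a=ctr
    else:b=ctr
T,S=cam('top'),cam('side')
print('ring tri',tri([(T,a),(S,b)]),'plane',plane(T,a,.073),plane(S,b,.073))
print('tab',plane(T,(192.7,290.2),.073))
for p in[(379.5,258),(428,271),(377,305.5),(427.5,310)]: print('plate',plane(T,p,.1))
for nm,p in dict(rackTL=(368,245),rackTR=(427,247),rackBL=(366,333),rackBR=(424,341)).items(): print(nm,plane(T,p,.036))
for nm,p in dict(off1=(291,250),off2=(345,240),lockT=(312,321),lockL=(299,350),supR=(236,350),supR2=(222,268),bot=(261,205)).items(): print(nm,plane(T,p,.0))
E
```

```text
top [183.17654037 309.6913414 ] (42.43378448486328, 46.08295440673828) 26.951244354248047
side [150.41381073 279.50512695] (33.76382827758789, 51.13098907470703) 71.85578155517578
ring tri (array([0.45661697, 0.29027124, 0.07305612]), [0.00014396348501832874, 0.0001439634850185079]) plane [0.45664872 0.29014085 0.073     ] [0.45666912 0.29045103 0.073     ]
tab [0.49310258 0.27385454 0.073     ]
plate [ 0.55395921 -0.07470242  0.1       ]
plate [ 0.53062735 -0.16384048  0.1       ]
plate [ 0.4668891  -0.06932961  0.1       ]
plate [ 0.45944496 -0.16132697  0.1       ]
rackTL [ 0.5865222  -0.06059983  0.036     ]
rackTR [ 0.58349165 -0.17775847  0.036     ]
rackBL [ 0.4144734  -0.05565294  0.036     ]
rackBR [ 0.40002711 -0.16786819  0.036     ]
off1 [0.5796447  0.09375698 0.        ]
off2 [ 0.60131757 -0.01717248  0.        ]
lockT [0.43588652 0.04934467 0.        ]
lockL [0.37840651 0.07481874 0.        ]
supR [0.37753423 0.20063483 0.        ]
supR2 [0.54146807 0.23403466 0.        ]
bot [0.67332807 0.15746042 0.        ]
```

Both views put the ring at z = 73.1 mm, agreeing with the text, at (0.4566, 0.2903). I'll move over it for wrist views.

arm_command:
  grip: [0.3,0.3,0.3,0.3,0.3,0.3,0.3,0.3,0.3,0.3]
  delta_pos:
    - [-37,-28,4]
    - [-75,-56,8]
    - [-112,-84,12]
    - [-150,-112,16]
    - [-187,-140,20]
    - [-224,-168,24]
    - [-262,-195,28]
    - [-298,-222,31]
    - [-298,-222,31]
    - [-298,-222,31]
  yaw: [0,0,0,0,0,0,0,0,0,0]

```text
clock: 0.98
tool_pos: [0.4596, 0.2853, 0.1993]
tcp_rot: [0.212, 0.977, -0.002, 0.0]
ft_force: [-0.0, -0.0, 0.3]
finger_gap: 0.0258
finger_force: 0.0
```

Run:
```python
from h import *
f,s=save('wrist','w1'); print(s['clock'],s['tool_pos'],s['tcp_rot'],s['joint_positions'],s['finger_gap'])
```

```text
0.9833 [0.45960437 0.28528005 0.19930678] [ 2.11972134e-01  9.77273848e-01 -1.84362775e-03  4.92466939e-04] [ 0.51165574  0.03484547  1.92581207 -0.0036869   1.18264628 -0.63055645] 0.025768171115990633
```

View pics/w1.png

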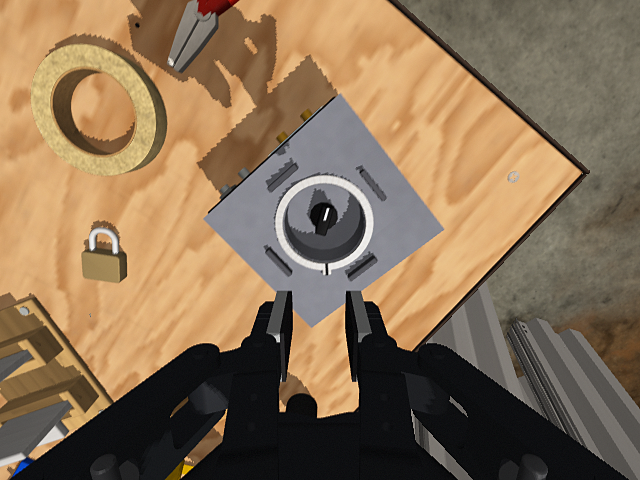

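The wrist picture shows the ring centred near (324,222), the tab line at (326,268), and the knob near (322,214) with its white line towards the upper right. I'll measure these in the picture and view an enlargement.

Run:
```python
from h import *
f,s=save('wrist','w2'); print(s['tool_pos'])
x0,y0,x1,y1=268,168,380,282
a=f[y0:y1,x0:x1]; hsv=cv2.cvtColor(a,cv2.COLOR_BGR2HSV)
m=((hsv[...,2]>190)&(hsv[...,1]<50)).astype(np.uint8)
cs,_=cv2.findContours(m,cv2.RETR_EXTERNAL,cv2.CHAIN_APPROX_NONE); c=max(cs,key=cv2.contourArea)
e=cv2.fitEllipse(cv2.convexHull(c)); ctr=np.add(e[0],(x0,y0)); C=cam('wrist',s)
print('ring',ctr,e[1],plane(C,ctr,.073))
cv2.imwrite('pics/c2.png',cv2.resize(a,None,fx=5,fy=5,interpolation=cv2.INTER_CUBIC))
```

```text
[0.45844541 0.28795947 0.19961647]
ring [321.11961365 225.94329071] (95.46693420410156, 96.72477722167969) [0.45462849 0.29190457 0.073     ]
```

View pics/c2.png

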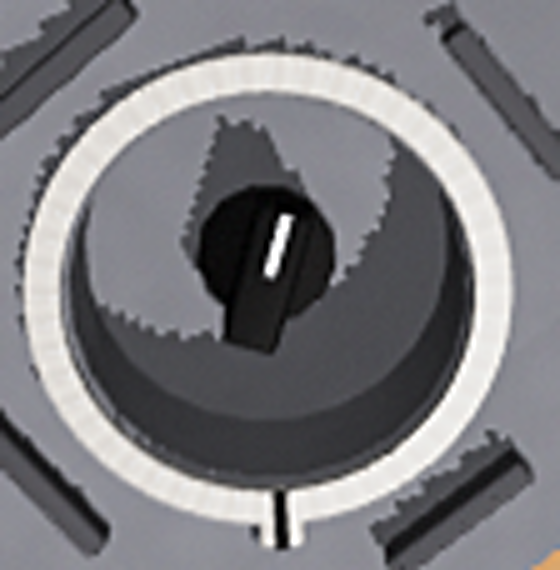

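The enlargement shows the white line from crop (268,276) to (288,215), on the upper half of the bar, and the tab's black line at (280,490–545). Turning those into angles.

Run:
```python
from h import *
f,C=load('w2'); x0,y0=268,168
u=lambda x,y:(x0+(x+.5)/5-.5,y0+(y+.5)/5-.5)
ctr=plane(C,(321.12,225.94),.073)
t1=plane(C,u(279,492),.073);t2=plane(C,u(281,547),.073)
l1=plane(C,u(268,276),.0625);l2=plane(C,u(288,215),.0625); b=plane(C,u(250,350),.0625)
ang=lambda v:np.arctan2(v[1],v[0])
print('ctr',ctr,'line',l1,l2,'barend',b)
print('idx',ang(t1-ctr),ang(t2-ctr),np.linalg.norm((t1-ctr)),np.linalg.norm((t2-ctr)))
print('bar',ang(l2-l1),ang(l2-b),np.linalg.norm((l2-l1)[:2]),np.linalg.norm((l2-b)[:2]),'bar mid',(l2+b)/2)
# lugs: dark blobs around, from top + wrist
T=cam('top')
for n,C,fn in(('top',T,'top0'),('wrist',C,'w2')):
    f=cv2.imread(f'pics/{fn}.png'); 
    # 1: supply corner outline in gray mask
    c=proj(C,ctr); hsv=cv2.cvtColor(f,cv2.COLOR_BGR2HSV)
    g=cv2.cvtColor(f,cv2.COLOR_BGR2GRAY); m=np.zeros_like(g)
    cv2.circle(m,tuple(int(v) for v in c),int(52 if n=='top' else 125),255,-1)
    k=((hsv[...,0]>95)&(hsv[...,0]<140)&(hsv[...,2]>95)&(hsv[...,2]<180)&(m>0)).astype(np.uint8)
    k=cv2.morphologyEx(k,cv2.MORPH_OPEN,np.ones((5,5)))
    cs,_=cv2.findContours(k,cv2.RETR_EXTERNAL,cv2.CHAIN_APPROX_NONE); cc=max(cs,key=cv2.contourArea)
    r=cv2.minAreaRect(cc); P=np.array([plane(C,p,.07) for p in cv2.boxPoints(r)]); print(n,r, P.round(4).tolist())
    d=np.diff(np.vstack([P,P[:1]]),axis=0)[:,:2]; print(np.linalg.norm(d,axis=1),np.degrees(np.arctan2(d[:,1],d[:,0])),P.mean(0))
```

```text
ctr [0.45462601 0.29190605 0.073     ] line [0.4548302 0.291963  0.0625   ] [0.44634721 0.2995749  0.0625    ] barend [0.46585789 0.28348632 0.0625    ]
idx -0.369951968505124 -0.3741999807363975 0.03649882295846077 0.04704371975156376
bar 2.4102635553862366 2.4520281738973067 0.011397454776947626 0.025288510216625603 bar mid [0.45610255 0.29153061 0.0625    ]Traceback (most recent call last):
  File "<stdin>", line 21, in <module>
ValueError: max() iterable argument is empty
```

Bar direction is 2.43 rad and the index −0.372, so the turn is 2.80 rad clockwise, within the stated range. Joint 6 would end at about 2.46, inside its 2.55 limit. I'll line up across the bar and go lower for a second look.

arm_command:
  grip: [0.3,0.3,0.3,0.3,0.3,0.3,0.3]
  delta_pos:
    - [0,0,20]
    - [0,0,40]
    - [0,0,60]
    - [0,0,60]
    - [0,0,60]
    - [0,0,60]
    - [0,0,60]
  yaw: [0.1,0.2,0.285,0.285,0.285,0.285,0.285]

```text
clock: 1.67
tool_pos: [0.4581, 0.2926, 0.142]
tcp_rot: [0.345, 0.939, 0.001, 0.001]
ft_force: [-0.3, -0.2, 1.1]
finger_gap: 0.0257
finger_force: 0.0
```

```bash
cat >> h.py <<'E'
def ring(f,C,z=.073,x=.4556,y=.291,v=190):
    c=proj(C,(x,y,z)); r=1.25*np.linalg.norm(proj(C,(x+.041,y,z))-c)
    x0,y0=[max(int(q-r),0) for q in c]; x1,y1=[int(q+r) for q in c]
    hsv=cv2.cvtColor(f[y0:y1,x0:x1],cv2.COLOR_BGR2HSV)
    m=((hsv[...,2]>v)&(hsv[...,1]<50)).astype(np.uint8)
    cs,_=cv2.findContours(m,cv2.RETR_EXTERNAL,cv2.CHAIN_APPROX_NONE); c=max(cs,key=cv2.contourArea)
    e=cv2.fitEllipse(cv2.convexHull(c)); return np.add(e[0],(x0,y0)),e[1],(x0,y0,x1,y1)
E
python3 - <<'E'
from h import *
f,s=save('wrist','w3'); print(s['clock'],s['tool_pos'],s['tcp_rot'],s['joint_positions'][5])
C=cam('wrist',s); r=ring(f,C); print(r,plane(C,r[0],.073))
f2,C2=load('w2'); print('tri w2,w3',tri([(C,r[0]),(C2,(321.12,225.94))]))
x0,y0,x1,y1=r[2]; k=560/(x1-x0); print('k',k)
cv2.imwrite('pics/c3.png',cv2.resize(f[y0:y1,x0:x1],None,fx=k,fy=k,interpolation=cv2.INTER_CUBIC))
E
```

```text
1.6667 [0.45811739 0.29259375 0.14199001] [3.44915943e-01 9.38632544e-01 1.10611806e-03 8.45648352e-04] -0.34408255248723835
(array([330.09524536, 243.77212524]), (81.24603271484375, 104.92423248291016), (244, 185, 383, 324)) [0.45629374 0.30438955 0.073     ]
tri w2,w3 (array([ 0.49330869,  0.27715077, -0.06406919]), [0.002688706293646884, 0.0026887062936469413])
k 4.028776978417266
```

View pics/c3.png

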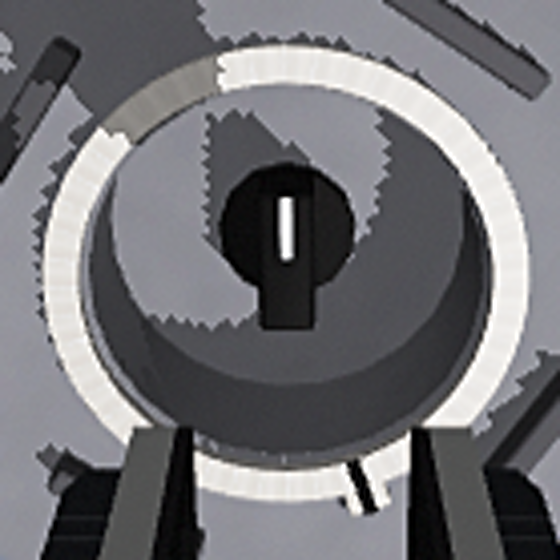

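The bar stands upright in the crop (columns 260–313), with the skirt centred at (288,231). The ring's outer edge runs over columns 43–530 and rows 43–500; part of it is shaded, so my mask fit was off, and I'll use these outline extremes instead.

Run:
```python
from h import *
f3,C3=load('w3'); f2,C2=load('w2'); a=np.load('pics/w3.npy'); s=dict(tool_pos=a[:3],tcp_rot=a[3:])
u=lambda x,y:(244+(x+.5)/4.0288-.5,185+(y+.5)/4.0288-.5)
rc=u(286.5,271.5); sk=u(288,231)
X,e=tri([(C3,rc),(C2,(321.12,225.94))]); print('ring tri',X,e)
for n,P in dict(ring=plane(C3,rc,.073),skirt=plane(C3,sk,.0455),barfar=plane(C3,u(286.5,328),.0625),line1=plane(C3,u(286,198),.0625),line2=plane(C3,u(286.5,262),.0625)).items():
    print(n,P.round(4),totool(s,P).round(1))
g=lambda p:np.arctan2(p[1],p[0])
print('bar',g(plane(C3,u(286,198),.0625)-plane(C3,u(286.5,328),.0625)))
c=plane(C3,rc,.073); t=plane(C3,u(363,487),.073); print('idx',g(t-c),np.linalg.norm(t-c))
# lugs from top view (crop px /3.636+130/255)
T=cam('top'); L=[plane(T,(130+x/3.636,255+y/3.636),.074) for x,y in((172,105),(219,303),(97,230),(291,177))]
print('lug axes',g(L[0]-L[1]),g(L[2]-L[3])-np.pi/2,np.linalg.norm(L[0]-L[1]),np.linalg.norm(L[2]-L[3]),np.mean(L,0))
```

```text
ring tri [0.456196   0.29098245 0.06615574] [0.0001875670190013656, 0.00018756701900156782]
ring [0.4541 0.2927 0.073 ] [ 3.2 -2.7 69. ]
skirt [0.4558 0.2913 0.0455] [ 1.1 -2.7 96.5]
barfar [0.4652 0.283  0.0625] [-11.5  -2.9  79.5]
line1 [0.4466 0.2988 0.0625] [12.9 -2.9 79.5]
line2 [0.4557 0.2912 0.0625] [ 1.  -2.8 79.5]
bar 2.437454989175471
idx -0.3862747508291181 0.04312651937818947
lug axes 0.27613811879535416 0.2747479928694394 0.10453253177145476 0.10213339029274328 [0.4543626 0.2890439 0.074    ]
```

Axis is about (0.4555, 0.2913). The shift is +1 in x and −2.7 in y, then down to a TCP height near 0.051.

arm_command:
  grip: [0.3,0.3,0.3,0.3,0.3,0.3,0.3,0.3,0.3]
  delta_pos:
    - [1,-2.7,0]
    - [1,-2.7,20]
    - [1,-2.7,40]
    - [1,-2.7,60]
    - [1,-2.7,75]
    - [1,-2.7,86]
    - [1,-2.7,86]
    - [1,-2.7,86]
    - [1,-2.7,86]
  yaw: [0,0,0,0,0,0,0,0,0]

```text
clock: 2.47
tool_pos: [0.4557, 0.2904, 0.0555]
tcp_rot: [0.346, 0.938, 0.001, 0.001]
ft_force: [0.2, 0.5, -0.3]
finger_gap: 0.0257
finger_force: 0.0
```

arm_command:
  grip: [0.3,0.3,0.05,0.05,0.05,0.05,0.05,0.05]
  delta_pos:
    - [0,0,5]
    - [0,0,5]
    - [0,0,5]
    - [0,0,5]
    - [0,0,5]
    - [0,0,5]
    - [0,0,5]
    - [0,0,5]
  yaw: [0,0,0,0,0,0,0,0]
  grip_force: 30

```text
clock: 3.13
tool_pos: [0.4559, 0.2909, 0.0499]
tcp_rot: [0.346, 0.938, 0.001, 0.001]
ft_force: [2.8, 4.3, -1.5]
finger_gap: 0.0087
finger_force: 34.7
```

arm_command:
  grip: [0.05,0.05,0.05,0.05,0.05,0.05,0.05,0.05,0.05,0.05]
  delta_pos:
    - [0,0,0]
    - [0,0,0]
    - [0,0,0]
    - [0,0,0]
    - [0,0,0]
    - [0,0,0]
    - [0,0,0]
    - [0,0,0]
    - [0,0,0]
    - [0,0,0]
  yaw: [0.12,0.24,0.36,0.48,0.6,0.72,0.84,0.96,1.08,1.2]

```text
clock: 3.97
tool_pos: [0.4566, 0.2912, 0.05]
tcp_rot: [0.817, 0.577, 0.002, 0.0]
ft_force: [5.2, 5.1, -3.7]
finger_gap: 0.0092
finger_force: 34.4
```

arm_command:
  grip: [0.05,0.05,0.05,0.05,0.05,0.05,0.05,0.05,0.05,0.05]
  delta_pos:
    - [0,0,0]
    - [0,0,0]
    - [0,0,0]
    - [0,0,0]
    - [0,0,0]
    - [0,0,0]
    - [0,0,0]
    - [0,0,0]
    - [0,0,0]
    - [0,0,0]
  yaw: [0.12,0.24,0.36,0.48,0.6,0.72,0.84,0.96,1.08,1.2]

```text
clock: 4.8
tool_pos: [0.4571, 0.2906, 0.05]
tcp_rot: [1.0, 0.015, 0.002, -0.001]
ft_force: [7.3, 2.1, -3.2]
finger_gap: 0.0088
finger_force: 34.4
```

arm_command:
  grip: [0.05,0.05,0.05,0.05,0.05,0.05,0.05,0.05,0.05]
  delta_pos:
    - [0,0,0]
    - [0,0,0]
    - [0,0,0]
    - [0,0,0]
    - [0,0,0]
    - [0,0,0]
    - [0,0,0]
    - [0,0,0]
    - [0,0,0]
  yaw: [0.12,0.24,0.34,0.4,0.4,0.4,0.4,0.4,0.4]

```text
clock: 5.55
tool_pos: [0.457, 0.2904, 0.05]
tcp_rot: [0.983, -0.182, 0.002, -0.001]
ft_force: [6.2, 1.8, -4.4]
finger_gap: 0.0089
finger_force: 34.5
```

Run:
```python
from h import *
s=get_state(); print(s['clock'],s['joint_positions'],s['ft_force'],s['torque'],s['finger_gap'],s['tool_pos'])
y=R.from_quat(s['tcp_rot']).as_matrix()[:,1]; print('tool y ang',np.arctan2(y[1],y[0]))
```

```text
5.55 [ 5.20670673e-01  1.95405038e-01  2.05373921e+00 -1.24508838e-03
  8.87969219e-01  2.45735579e+00] [ 6.20891969  1.76191753 -4.37077431] [ 0.47960921 -1.03023742  0.00534124] 0.008907981635604424 [0.45703816 0.29040626 0.049975  ]
tool y ang -1.9358965243843258
```

The bar should now be at −0.365 against an index of −0.37 to −0.386. I'll release, lift, turn back and look.

arm_command:
  grip: [0.3,0.3,0.3,0.3,0.3,0.3,0.3,0.3]
  delta_pos:
    - [0,0,0]
    - [0,0,0]
    - [0,0,0]
    - [0,0,0]
    - [0,0,-20]
    - [0,0,-50]
    - [0,0,-85]
    - [0,0,-120]
  yaw: [0,0,0,0,0,0,-0.1,-0.2]

```text
clock: 6.22
tool_pos: [0.4536, 0.2892, 0.1695]
tcp_rot: [0.997, -0.08, -0.001, 0.001]
ft_force: [0.2, -0.0, 1.0]
finger_gap: 0.0258
finger_force: 0.0
```

arm_command:
  grip: [0.3,0.3,0.3,0.3,0.3,0.3,0.3,0.3,0.3,0.3]
  delta_pos:
    - [0,0,0]
    - [0,0,0]
    - [0,0,0]
    - [0,0,0]
    - [0,0,0]
    - [0,0,0]
    - [0,0,0]
    - [0,0,0]
    - [0,0,0]
    - [0,0,0]
  yaw: [-0.12,-0.24,-0.36,-0.48,-0.6,-0.72,-0.84,-0.84,-0.84,-0.84]

```text
clock: 7.05
tool_pos: [0.4546, 0.2898, 0.1691]
tcp_rot: [0.944, 0.33, -0.0, 0.0]
ft_force: [-0.2, -0.1, 0.3]
finger_gap: 0.0255
finger_force: 0.0
```

Run:
```python
from h import *
f,s=save('wrist','w4'); C=cam('wrist',s); print(s['clock'],s['tool_pos'],s['joint_positions'][5],s['ft_force'])
ft=grab_frame('top'); cv2.imwrite('pics/top1.png',ft)
c=proj(C,(.4556,.2912,.073)); x0,y0=(c-60).astype(int); print(x0,y0)
cv2.imwrite('pics/c4.png',cv2.resize(f[y0:y0+120,x0:x0+120],None,fx=5,fy=5,interpolation=cv2.INTER_CUBIC))
```

```text
7.05 [0.45455703 0.28977816 0.16913405] 1.4201670180128507 [-0.17793631 -0.0579299   0.34112553]
258 180
```

View pics/c4.png

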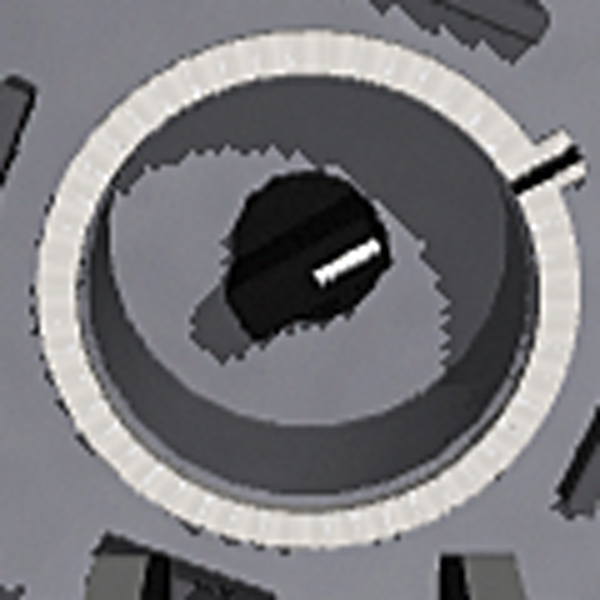

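The white line runs (316,278)→(378,245) and the tab line (512,188)→(578,155) in the crop, so they are nearly parallel and the pointer is towards the tab. Working out the residual angle.

Run:
```python
from h import *
f,C=load('w4'); u=lambda x,y:(258+(x+.5)/5-.5,180+(y+.5)/5-.5)
g=lambda p:np.arctan2(p[1],p[0])
r=ring(f,C,v=150); print('ring',r[:2]); c=plane(C,r[0],.073)
l1,l2=plane(C,u(316,278),.0625),plane(C,u(378,245),.0625); t1,t2=plane(C,u(512,188),.073),plane(C,u(578,155),.073)
print(c,'line',g(l2-l1),g(l2-c),'tab',g(t2-t1),g(t1-c),g(t2-c),np.linalg.norm(t1-c),np.linalg.norm(t2-c))
# subpixel: white line & bar edges by thresholds
k=f[180:300,258:378]; gr=cv2.cvtColor(k,cv2.COLOR_BGR2GRAY)
m=(gr>120).astype(np.uint8); yy,xx=np.mgrid[:120,:120]; m[(xx<60)|(xx>79)|(yy<44)|(yy>60)]=0
y,x=np.nonzero(m); w=gr[y,x].astype(float); P=np.array([plane(C,(258+a,180+b),.0625)[:2] for a,b in zip(x,y)])
mu=np.average(P,axis=0,weights=w); ev,V=np.linalg.eigh(np.cov(P.T,aweights=w)); print('line pca',g(V[:,1]),mu,'lin ctr->',g(mu-c[:2]))
y,x=np.nonzero((gr<70)&(xx>100)&(xx<118)&(yy>27)&(yy<41)); P=np.array([plane(C,(258+a,180+b),.073)[:2] for a,b in zip(x,y)])
ev,V=np.linalg.eigh(np.cov(P.T)); print('tab pca',len(x),g(V[:,1]),g(P.mean(0)-c[:2]),np.linalg.norm(P.mean(0)-c[:2]))
```

```text
ring (array([320.66378784, 236.99908447]), (103.04927062988281, 112.9691162109375))
[0.45866433 0.29154844 0.073     ] line -0.3888957505561728 -0.5569332747491496 tab -0.41444682634540253 -0.4116502363006215 -0.4123385368770993 0.03285713474224176 0.04358409298101279
line pca 2.4038523602282567 [0.4637356  0.28521218] lin ctr-> -0.895838193668606
tab pca 45 2.7809418526041267 -0.41809717110120265 0.037959640607443224
```

Run:
```python
from h import *
g=lambda p:np.arctan2(p[1],p[0])
f,C=load('w4'); u=lambda x,y:(258+(x+.5)/5-.5,180+(y+.5)/5-.5)
# ring centre: ellipse through outer-edge points read off the crop, tab left out
k=cv2.cvtColor(f[180:300,258:378],cv2.COLOR_BGR2HSV); m=((k[...,2]>150)&(k[...,1]<50)).astype(np.uint8)
cs,_=cv2.findContours(m,cv2.RETR_EXTERNAL,cv2.CHAIN_APPROX_NONE); c=max(cs,key=cv2.contourArea)[:,0]
c=c[~((c[:,0]>98)&(c[:,1]<45))].astype(np.float32)
W=np.array([plane(C,(258+a,180+b),.073)[:2] for a,b in c])
o=np.median(W,0)
for _ in range(6):
    A=np.c_[2*W,np.ones(len(W))]; q=np.linalg.lstsq(A,(W**2).sum(1),rcond=None)[0]; rr=np.sqrt(q[2]+q[:2]@q[:2]); e=np.linalg.norm(W-q[:2],axis=1)-rr; W=W[abs(e)<max(.0015,1.5*e.std())]
print('ring c',q[:2],'r',rr,len(W))
for p in((512,188),(545,171.5),(578,155)): t=plane(C,u(*p),.073)[:2]-q[:2]; print('idx',g(t),np.linalg.norm(t))
for p in((316,278),(347,261.5),(378,245)): t=plane(C,u(*p),.0625)[:2]-q[:2]; print('bar pt',g(t),np.linalg.norm(t))
```

```text
ring c [0.45589915 0.29081541] r 0.038343482020852665 522
idx -0.3610296732226525 0.03514304253750996
idx -0.36812036949972216 0.04051723589627173
idx -0.37351918071320295 0.04585830850518157
bar pt -0.40180011609598426 0.0015038570400130674
bar pt -0.39164551596037234 0.007057259064848616
bar pt -0.39043904232074617 0.012574284732490976
```

The index is at about −0.37 rad and the bar at −0.38 ± 0.02, so the knob is set. Now to the rack.

arm_command:
  grip: [0.5,0.5,0.5,0.5,0.5,0.5,0.5,0.5,0.5,0.5]
  delta_pos:
    - [-19,37,-10]
    - [-38,73,-20]
    - [-57,110,-30]
    - [-76,147,-40]
    - [-95,183,-40]
    - [-114,220,-40]
    - [-133,257,-40]
    - [-152,293,-40]
    - [-171,330,-40]
    - [-190,366,-40]
  yaw: [-0.087,-0.174,-0.261,-0.348,-0.435,-0.522,-0.609,-0.696,-0.783,-0.87]

```text
clock: 7.98
tool_pos: [0.5351, -0.1163, 0.2095]
tcp_rot: [0.715, 0.699, 0.0, 0.0]
ft_force: [0.8, -0.9, 0.1]
finger_gap: 0.0425
finger_force: 0.0
```

arm_command:
  grip: [0.5,0.5,0.5,0.5,0.5]
  delta_pos:
    - [0,0,0]
    - [0,0,0]
    - [0,0,0]
    - [0,0,0]
    - [0,0,0]
  yaw: [0,0,0,0,0]

```text
clock: 8.4
tool_pos: [0.5348, -0.1127, 0.2092]
tcp_rot: [0.716, 0.698, 0.0, -0.0]
ft_force: [0.6, -0.4, 0.1]
finger_gap: 0.0428
finger_force: 0.0
```

Run:
```python
from h import *
f,s=save('wrist','w5'); print(s['clock'],s['tool_pos'],s['tcp_rot'],s['joint_positions'])
```

```text
8.4 [ 0.5347983  -0.11265325  0.20917355] [ 7.15792480e-01  6.98313003e-01  1.46103696e-05 -2.74224843e-04] [-2.53383437e-01  3.70152147e-02  1.90477466e+00  3.31530173e-04
  1.20025684e+00 -2.28783218e-01]
```

View pics/w5.png

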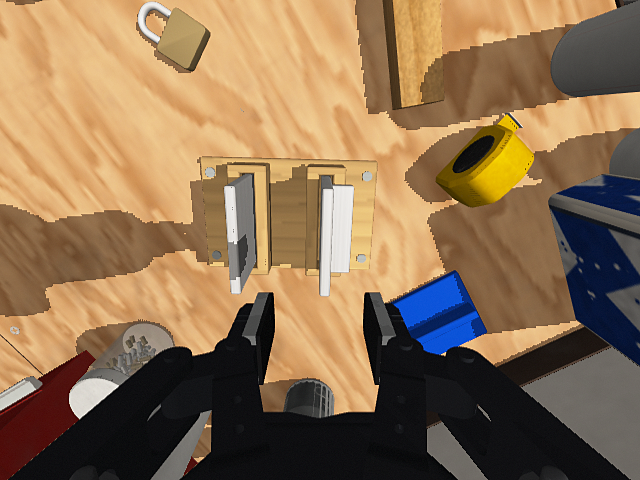

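The wrist view shows the cover's upper edge as a white strip at columns 320–331, rows 176–295, with its rib to the right at columns 333–352 (world +x). The blank is at columns 226–243. Measuring the edge, with height by two views.

Run:
```python
from h import *
f,C=load('w5'); a=np.load('pics/w5.npy'); s=dict(tool_pos=a[:3],tcp_rot=a[3:])
g=cv2.cvtColor(f,cv2.COLOR_BGR2GRAY)
for r in(180,200,220,240,260,285,292): print(r,g[r,314:356].tolist())
for c in(324,326): print(c,g[170:184,c].tolist(),g[288:300,c].tolist())
T=cam('top'); t=cv2.cvtColor(cv2.imread('pics/top0.png'),cv2.COLOR_BGR2GRAY)
for c in(384,400,415,424): print(c,t[252:280,c].tolist())
```

```text
180 [109, 109, 110, 107, 71, 83, 109, 82, 101, 99, 99, 100, 102, 102, 105, 102, 126, 102, 50, 117, 173, 206, 198, 196, 196, 197, 196, 196, 197, 200, 187, 139, 181, 177, 180, 177, 178, 178, 177, 177, 177, 178]
200 [112, 112, 116, 92, 68, 126, 109, 59, 144, 193, 233, 230, 230, 232, 234, 236, 238, 231, 223, 166, 238, 232, 230, 232, 233, 231, 229, 233, 235, 234, 232, 232, 234, 234, 236, 235, 236, 240, 229, 154, 193, 195]
220 [108, 111, 114, 79, 100, 134, 75, 82, 178, 220, 230, 229, 230, 233, 233, 236, 235, 216, 154, 237, 232, 226, 229, 233, 231, 228, 230, 234, 232, 231, 231, 232, 233, 236, 233, 234, 238, 232, 162, 195, 193, 193]
240 [121, 126, 101, 71, 123, 98, 60, 161, 201, 234, 226, 227, 231, 232, 234, 236, 216, 170, 234, 232, 227, 228, 230, 229, 228, 229, 232, 232, 230, 229, 230, 232, 236, 232, 233, 234, 226, 152, 193, 191, 191, 192]
260 [118, 118, 90, 62, 79, 73, 97, 184, 229, 226, 226, 229, 231, 231, 235, 220, 200, 196, 232, 226, 224, 228, 227, 228, 229, 232, 232, 229, 229, 229, 231, 236, 231, 233, 230, 210, 209, 208, 209, 208, 211, 201]
285 [175, 177, 177, 178, 186, 87, 174, 216, 2
[... 515 characters left out ...]
 [187, 187, 185, 189, 154, 65, 96, 103, 100, 99, 102, 101, 99, 100] [230, 228, 229, 229, 229, 228, 231, 225, 177, 177, 180, 182]
384 [161, 162, 169, 187, 193, 192, 192, 192, 192, 192, 184, 183, 195, 192, 183, 136, 97, 99, 100, 100, 103, 115, 119, 118, 122, 115, 91, 113]
400 [167, 165, 167, 172, 186, 191, 189, 190, 189, 190, 190, 184, 185, 190, 190, 181, 127, 94, 101, 97, 101, 105, 118, 112, 115, 115, 114, 99]
415 [173, 174, 175, 162, 155, 187, 190, 189, 191, 188, 187, 184, 184, 186, 190, 190, 175, 111, 101, 101, 99, 104, 115, 116, 118, 121, 119, 109]
424 [174, 169, 173, 170, 171, 172, 173, 174, 164, 145, 162, 165, 159, 169, 193, 189, 180, 148, 92, 135, 162, 159, 157, 161, 161, 162, 159, 141]
```

Run:
```python
from h import *
f,C=load('w5'); a=np.load('pics/w5.npy'); s=dict(tool_pos=a[:3],tcp_rot=a[3:])
g=cv2.cvtColor(f,cv2.COLOR_BGR2GRAY); t=cv2.cvtColor(cv2.imread('pics/top0.png'),cv2.COLOR_BGR2GRAY); T=cam('top')
print(g[180:202,326].tolist(), t[266,370:388].tolist(), t[268,420:436].tolist())
L=np.array([plane(C,p,.1) for p in((321.8,200),(321.3,220),(320.7,240),(320.4,260),(319.8,285),(319.6,292))])
Rr=np.array([plane(C,p,.1) for p in((332.5,200),(331.7,220),(330.8,240),(329.8,285))])
E=np.array([plane(T,p,.1) for p in((384,266.6),(400,267.8),(415,268.9),(424,269.6))])
for n,P in(('L',L),('R',Rr),('top-L',E)):
    k=np.polyfit(P[:,1],P[:,0],1); print(n,'x at y=-.115:',np.polyval(k,-.115),'yaw',-np.arctan(k[0]))
print('near end',plane(C,(325,295.7),.1))
# height: same -x edge line from both; near corner of upper edge
for cc in((428.5,270),(429.5,270.2)): print(tri([(C,(319.6,295.7)),(T,cc)]))
y=R.from_quat(s['tcp_rot']).as_matrix()[:,1]; print('tool y ang',np.arctan2(y[1],y[0]))
```

```text
[102, 101, 99, 100, 98, 100, 102, 93, 110, 220, 228, 233, 232, 232, 232, 231, 231, 231, 231, 230, 230, 230] [85, 158, 161, 163, 106, 100, 98, 95, 95, 106, 177, 178, 180, 183, 183, 182, 182, 182] [182, 180, 179, 184, 180, 184, 183, 185, 183, 135, 163, 166, 164, 167, 162, 158]
L x at y=-.115: 0.5360531858400042 yaw -0.044456195698576256
R x at y=-.115: 0.544240805734821 yaw -0.0421883500222849
top-L x at y=-.115: 0.5359506639641533 yaw -0.06683301082296583
near end [ 0.5384953  -0.16417004  0.1       ]
(array([ 0.53335455, -0.16590055,  0.09610685]), [0.000578406600979868, 0.0005784066009796884])
(array([ 0.53339556, -0.16912853,  0.09006963]), [0.00047432736251523135, 0.0004743273625151301])
tool y ang -0.02472026783387302
```

The wrist and top views agree: the edge is centred at x = 0.540, y = −0.118, with yaw −0.043. Going down onto it.

arm_command:
  grip: [0.45,0.45,0.45,0.45,0.45,0.45,0.45,0.45,0.45,0.45]
  delta_pos:
    - [-5,5.5,20]
    - [-5,5.5,45]
    - [-5,5.5,70]
    - [-5,5.5,90]
    - [-5,5.5,110]
    - [-5,5.5,125]
    - [-5,5.5,135]
    - [-5,5.5,137]
    - [-5,5.5,137]
    - [-5,5.5,137]
  yaw: [0.019,0.019,0.019,0.019,0.019,0.019,0.019,0.019,0.019,0.019]

```text
clock: 9.28
tool_pos: [0.5412, -0.1191, 0.0732]
tcp_rot: [0.723, 0.691, 0.0, 0.001]
ft_force: [-0.0, 0.0, 0.7]
finger_gap: 0.0383
finger_force: 0.0
```

arm_command:
  grip: [0.3,0.15,0,0,0,0,0,0]
  delta_pos:
    - [0,0,0]
    - [0,0,0]
    - [0,0,0]
    - [0,0,0]
    - [0,0,0]
    - [0,0,0]
    - [0,0,0]
    - [0,0,0]
  yaw: [0,0,0,0,0,0,0,0]
  grip_force: 50

```text
clock: 9.95
tool_pos: [0.5413, -0.1196, 0.0736]
tcp_rot: [0.723, 0.691, 0.001, 0.001]
ft_force: [-2.2, 0.8, 6.5]
finger_gap: 0.0078
finger_force: 49.8
```

Gripped (gap 7.8 mm at 50 N). Lifting out and carrying to the free area near (0.535, 0.14).

arm_command:
  grip: [0,0,0,0,0,0]
  delta_pos:
    - [0,0,-10]
    - [0,0,-25]
    - [0,0,-45]
    - [0,0,-65]
    - [0,0,-75]
    - [0,0,-75]
  yaw: [0,0,0,0,0,0]

```text
clock: 10.45
tool_pos: [0.5424, -0.1199, 0.1504]
tcp_rot: [0.723, 0.691, 0.001, 0.002]
ft_force: [0.9, 0.6, -1.7]
finger_gap: 0.0077
finger_force: 49.0
```

arm_command:
  grip: [0,0,0,0,0,0,0,0,0,0]
  delta_pos:
    - [15,-1,0]
    - [40,-2.5,0]
    - [75,-4.5,0]
    - [110,-7,0]
    - [145,-9,0]
    - [180,-11,0]
    - [215,-13,0]
    - [245,-15,0]
    - [259,-16,0]
    - [259,-16,0]
  yaw: [0,0,0,0,0,0,0,0,0,0]

```text
clock: 11.28
tool_pos: [0.5348, 0.1431, 0.1458]
tcp_rot: [0.722, 0.692, -0.001, -0.001]
ft_force: [1.2, -0.4, -2.3]
finger_gap: 0.008
finger_force: 48.9
```

arm_command:
  grip: [0,0,0,0,0,0,0,0,0]
  delta_pos:
    - [0,0,0]
    - [0,0,15]
    - [0,0,35]
    - [0,0,55]
    - [0,0,70]
    - [0,0,76]
    - [0,0,80]
    - [0,0,80]
    - [0,0,80]
  yaw: [0,0,0,0,0,0,0,0,0]

```text
clock: 12.03
tool_pos: [0.5368, 0.1397, 0.0679]
tcp_rot: [0.723, 0.691, 0.0, 0.0]
ft_force: [-0.1, -0.2, -2.0]
finger_gap: 0.0083
finger_force: 48.9
```

arm_command:
  grip: [0,0,0,0]
  delta_pos:
    - [0,0,1]
    - [0,0,2.5]
    - [0,0,2.5]
    - [0,0,2.5]
  yaw: [0,0,0,0]

```text
clock: 12.37
tool_pos: [0.537, 0.1404, 0.0657]
tcp_rot: [0.723, 0.691, 0.001, 0.001]
ft_force: [0.9, 0.2, 1.1]
finger_gap: 0.0082
finger_force: 49.3
```

Run:
```python
from h import *
f=grab_frame('side'); g=grab_frame('top'); cv2.imwrite('pics/top2.png',g)
s=get_state(); print(s['clock'],s['tool_pos'],s['ft_force'])
cv2.imwrite('pics/c6.png',np.hstack([f[130:370,100:420],g[170:410,150:470]]))
```

```text
12.4667 [0.53699505 0.1404142  0.06566057] [0.18933636 0.79968089 2.41718198]
```

View pics/c6.png

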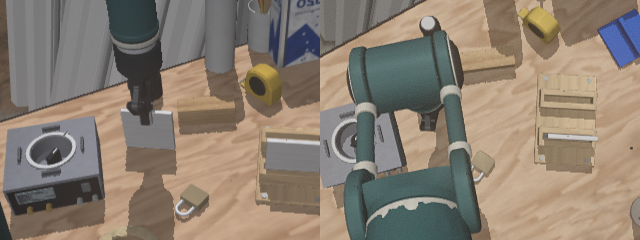

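The plate is standing upright on the bench, clear of the supply, offcut and padlock. I'll open a little, then tip it towards −x so it leans on the −x finger with the rib side up.

arm_command:
  grip: [0.2,0.36,0.36,0.36,0.36,0.36,0.36]
  delta_pos:
    - [0,0,0]
    - [0,0,0]
    - [0,0,0]
    - [0,0,0]
    - [0,0,3]
    - [0,0,6]
    - [0,0,6]
  yaw: [0,0,0,0,0,0,0]

```text
clock: 13.05
tool_pos: [0.5353, 0.1399, 0.0578]
tcp_rot: [0.723, 0.691, -0.001, -0.0]
ft_force: [-0.0, 0.1, -0.7]
finger_gap: 0.031
finger_force: 0.0
```

arm_command:
  grip: [0.36,0.36,0.36,0.36,0.36,0.36,0.36,0.36,0.36,0.36]
  delta_pos:
    - [0,-4,0]
    - [0,-8,0]
    - [0,-12,0]
    - [0,-15,0]
    - [0,-18,0]
    - [0,-21,0]
    - [0,-24,0]
    - [0,-27,0]
    - [0,-27,0]
    - [0,-27,0]
  yaw: [0,0,0,0,0,0,0,0,0,0]

```text
clock: 13.88
tool_pos: [0.5088, 0.1413, 0.0588]
tcp_rot: [0.723, 0.691, -0.0, -0.0]
ft_force: [-0.3, 0.2, -0.1]
finger_gap: 0.0305
finger_force: 0.2
```

Run:
```python
from h import *
f,s=save('wrist','w7'); cv2.imwrite('pics/side7.png',grab_frame('side')); print(s['clock'],s['tool_pos'],s['ft_force'])
a=cv2.imread('pics/side7.png')
cv2.imwrite('pics/c7.png',np.hstack([cv2.resize(f[120:440,160:480],(390,390)),cv2.resize(a[200:320,190:310],(390,390))]))
```

```text
13.8833 [0.5088176  0.14134499 0.05876811] [-0.27809234  0.20644261 -0.11872536]
```

View pics/c7.png

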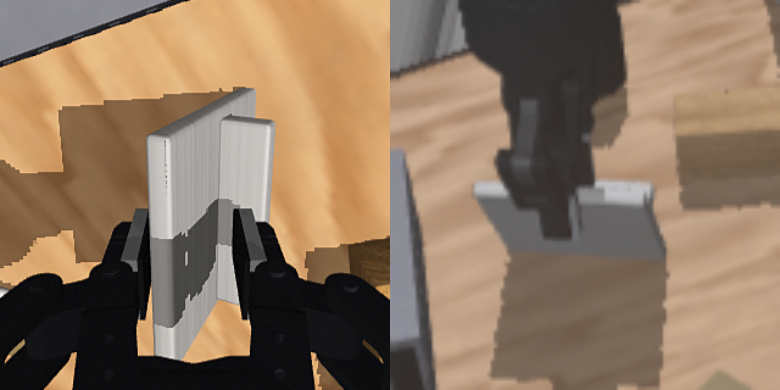

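The plate leans towards −x on the −x finger (image left in the wrist view), with its rib side facing up and +x. I'll open wide while keeping that finger in place, then lower it.

arm_command:
  grip: [0.42,0.49,0.55,0.62,0.68,0.74,0.81,0.87,0.94,1.0]
  delta_pos:
    - [0,2.5,0.5]
    - [0,5,1]
    - [0,8,1.5]
    - [0,11,2]
    - [0,13.5,2.5]
    - [0,16,3]
    - [0,19,3.5]
    - [0,21.5,4]
    - [0,24,4.5]
    - [0,27,5]
  yaw: [0,0,0,0,0,0,0,0,0,0]

```text
clock: 14.82
tool_pos: [0.5362, 0.1401, 0.0536]
tcp_rot: [0.723, 0.691, -0.0, -0.0]
ft_force: [0.2, -0.8, 1.1]
finger_gap: 0.0855
finger_force: 0.2
```

arm_command:
  grip: [1,1,1,1,1,1,1]
  delta_pos:
    - [0,0,0]
    - [0,0,5]
    - [0,0,10]
    - [0,0,15]
    - [0,0,20]
    - [0,0,24]
    - [0,0,24]
  yaw: [0,0,0,0,0,0,0]

```text
clock: 15.4
tool_pos: [0.5349, 0.1399, 0.0283]
tcp_rot: [0.723, 0.691, -0.001, -0.001]
ft_force: [-0.6, -0.8, 0.0]
finger_gap: 0.0853
finger_force: 0.1
```

arm_command:
  grip: [1,1,1,1,1,1,1,1,1,1]
  delta_pos:
    - [0,-4,0]
    - [0,-8,0]
    - [0,-12,0]
    - [0,-16,2]
    - [0,-20,5]
    - [0,-24,8]
    - [0,-28,11]
    - [0,-32,14]
    - [0,-36,17]
    - [0,-40,19]
  yaw: [0,0,0,0,0,0,0,0,0,0]

```text
clock: 16.23
tool_pos: [0.4953, 0.1418, 0.0102]
tcp_rot: [0.723, 0.691, -0.0, -0.0]
ft_force: [-1.3, -0.8, -0.3]
finger_gap: 0.0853
finger_force: 0.3
```

arm_command:
  grip: [1,1,1,1,1,1,1,1]
  delta_pos:
    - [0,-4,0]
    - [0,-8,0]
    - [0,-12,0]
    - [0,-16,0]
    - [0,-20,0]
    - [0,-22,0]
    - [0,-22,0]
    - [0,-22,0]
  yaw: [0,0,0,0,0,0,0,0]

```text
clock: 16.9
tool_pos: [0.4743, 0.143, 0.011]
tcp_rot: [0.723, 0.691, 0.0, 0.0]
ft_force: [-0.1, -0.3, -0.2]
finger_gap: 0.0855
finger_force: 0.0
```

arm_command:
  grip: [1,1,1,1,1,1,1,1,1]
  delta_pos:
    - [0,0,-15]
    - [0,0,-40]
    - [0,0,-70]
    - [0,0,-100]
    - [0,0,-135]
    - [0,0,-170]
    - [0,0,-170]
    - [0,0,-170]
    - [0,0,-170]
  yaw: [0,0,0,0,0,0,0,0,0]

```text
clock: 17.65
tool_pos: [0.4741, 0.1428, 0.1807]
tcp_rot: [0.723, 0.691, 0.0, 0.0]
ft_force: [0.1, 0.6, -0.1]
finger_gap: 0.0853
finger_force: 0.0
```

Run:
```python
from h import *
f,s=save('wrist','w8'); C=cam('wrist',s); print(s['clock'],s['tool_pos'])
cv2.imwrite('pics/side8.png',grab_frame('side'))
hsv=cv2.cvtColor(f,cv2.COLOR_BGR2HSV); m=((hsv[...,1]<40)&(hsv[...,2]>120)).astype(np.uint8)
x,y=proj(C,(.485,.14,.01)).astype(int); print('expect',x,y, [proj(C,(.485+a,.14+b,.009)).round() .tolist() for a,b in((-.046,-.046),(-.046,.046),(.046,.046),(.046,-.046))])
cs,_=cv2.findContours(cv2.morphologyEx(m,cv2.MORPH_OPEN,np.ones((3,3))),cv2.RETR_EXTERNAL,cv2.CHAIN_APPROX_NONE)
for c in cs:
    if cv2.contourArea(c)>1000:
        r=cv2.minAreaRect(c); print(cv2.contourArea(c),np.round(r[0]),np.round(r[1],1),r[2]); 
        P=np.array([plane(C,p,.009) for p in cv2.boxPoints(r)]); print(P[:,:2].round(4).tolist())
b=f[60:420,140:500]; a=cv2.imread('pics/side8.png')[180:340,160:320]
cv2.imwrite('pics/c8.png',np.hstack([b,cv2.resize(a,(360,360))]))
```

```text
17.65 [0.47412677 0.14282526 0.18070372]
expect 330 220 [[287.0, 266.0], [279.0, 175.0], [378.0, 170.0], [377.0, 262.0]]
7113.5 [334. 217.] [94. 96.] 90.0
[[0.4456, 0.1901], [0.5347, 0.1861], [0.5362, 0.0915], [0.4384, 0.0959]]
1612.5 [ 83. 112.] [76.2 30. ] 47.290611267089844
[[0.2423, 0.2637], [0.266, 0.2786], [0.2994, 0.2318], [0.2752, 0.2152]]
23468.5 [291.  50.] [181.9 214.1] 70.55996704101562
[[0.3545, 0.3284], [0.5164, 0.3671], [0.5688, 0.2444], [0.3842, 0.1913]]
```

Run:
```python
from h import *
f,C=load('w8'); g=cv2.cvtColor(f,cv2.COLOR_BGR2GRAY)
for r in(165,175,185,200,215,230,245,255,262): print(r,g[r,278:392:2].tolist())
for c in(300,330,336,345,370): print(c,g[160:280:2,c].tolist())
print([proj(C,(.488+a,.141+b,.029)).round(1).tolist() for a,b in((-.005,-.042),(-.005,.042),(.005,.042),(.005,-.042))])
```

```text
165 [169, 175, 175, 177, 173, 170, 164, 160, 153, 147, 143, 140, 154, 167, 177, 174, 172, 171, 172, 172, 168, 164, 163, 162, 160, 162, 163, 165, 168, 168, 169, 169, 171, 174, 176, 169, 161, 157, 156, 153, 158, 164, 168, 167, 166, 166, 167, 164, 164, 163, 159, 162, 162, 160, 161, 158, 158]
175 [151, 132, 93, 90, 175, 208, 191, 201, 203, 199, 199, 201, 205, 192, 201, 199, 202, 202, 198, 206, 207, 211, 214, 214, 219, 221, 76, 74, 75, 76, 83, 210, 200, 208, 206, 204, 203, 201, 207, 209, 202, 204, 203, 199, 199, 210, 203, 206, 203, 204, 209, 206, 172, 155, 155, 156, 156]
185 [172, 180, 95, 99, 155, 207, 192, 199, 200, 195, 197, 200, 203, 191, 198, 196, 200, 200, 205, 110, 113, 113, 113, 114, 118, 104, 151, 198, 197, 200, 209, 141, 202, 206, 203, 202, 200, 200, 207, 207, 200, 203, 202, 198, 197, 208, 203, 201, 204, 203, 212, 211, 136, 157, 155, 155, 152]
200 [144, 161, 81, 84, 126, 207, 189, 199, 195, 193, 194, 200, 197, 193, 194, 194, 197, 198, 207, 112, 111, 110, 112, 112, 116, 91, 154, 199, 198, 198, 203, 164, 202, 200, 199, 197, 199, 202, 202, 202, 200, 202, 199, 194, 200, 203, 204, 19
[... 2373 characters left out ...]
 156, 159, 162, 165, 166]
345 [169, 173, 175, 174, 158, 185, 208, 206, 206, 204, 205, 203, 204, 204, 203, 202, 202, 201, 201, 200, 199, 201, 198, 199, 198, 199, 196, 198, 197, 195, 196, 194, 194, 194, 192, 193, 191, 192, 193, 193, 192, 193, 191, 191, 189, 190, 189, 189, 189, 191, 149, 174, 181, 177, 175, 173, 169, 167, 168, 167]
370 [170, 170, 169, 167, 148, 182, 205, 204, 204, 204, 202, 204, 203, 205, 204, 203, 205, 204, 203, 203, 204, 204, 202, 201, 199, 199, 200, 199, 196, 197, 195, 195, 195, 193, 191, 192, 190, 190, 189, 189, 186, 186, 187, 184, 187, 186, 187, 186, 188, 190, 144, 159, 160, 162, 163, 164, 165, 165, 168, 169]
[[330.3, 267.1], [327.0, 178.9], [338.4, 178.3], [340.7, 266.7]]
```

The profiles show the plate flat with the rib up: rib top at columns 329.5–340, rows 178–263. Computing its pose and checking its height from a second wrist position while moving in.

```bash
cat >> h.py <<'E'
def rib(fn,rows,lo,hi):
    """rib top edges: for each row the run of bright pixels right of the dark shadow"""
    f,C=load(fn); g=cv2.cvtColor(f,cv2.COLOR_BGR2GRAY).astype(float); out=[]
    for r in rows:
        p=cv2.resize(g[r-1:r+2,lo:hi].mean(0)[None],None,fx=10,fy=1,interpolation=cv2.INTER_LINEAR)[0]
        d=np.gradient(cv2.GaussianBlur(p[None],(0,0),8)[0]); out.append((lo+(d.argmax()+.5)/10-.5,r))
    return C,out
E
python3 - <<'E'
from h import *
C,L=rib('w8',range(184,262,6),324,336); print(L[0],L[-1])
P=np.array([plane(C,p,.029)[:2] for p in L]); k=np.polyfit(P[:,1],P[:,0],1)
print('left edge x at y=.141',np.polyval(k,.141),'yaw',-np.arctan(k[0]))
print('ends',plane(C,(334.5,177.5),.029),plane(C,(334,263.5),.029))
Q=np.array([plane(C,p,.029)[:2] for p in((339.8,185),(339.4,200),(338.9,230),(338.6,262))]); k=np.polyfit(Q[:,1],Q[:,0],1); print('right',np.polyval(k,.141),-np.arctan(k[0]))
# plate edges at z=.009
for n,pp in dict(left=((286.2,175),(286.6,200),(287.2,215),(287.8,230),(288.4,245),(288.8,255)),right=((382,175),(381.2,200),(380,215),(379,230),(378,245),(377,255))).items():
    Q=np.array([plane(C,p,.009)[:2] for p in pp]);k=np.polyfit(Q[:,1],Q[:,0],1); print(n,np.polyval(k,.141),-np.arctan(k[0]))
print(plane(C,(345,169.8),.009),plane(C,(345,259),.009))
E
```

```text
(np.float64(329.95), 184) (np.float64(329.15), 256)
left edge x at y=.141 0.48373823969489615 yaw -0.047135183238817956
ends [0.48957218 0.18389087 0.029     ] [0.4866833  0.10255656 0.029     ]
right 0.4925193574454152 -0.03986710008668839
left 0.4433405797740253 -0.04139776445779131
right 0.533231756157194 -0.0485388493804707
[0.50037423 0.18779001 0.009     ] [0.49862392 0.0986949  0.009     ]
```

arm_command:
  grip: [0.5,0.5,0.5,0.5,0.5,0.5]
  delta_pos:
    - [1,5,20]
    - [1,10,40]
    - [1,14,60]
    - [1,14,60]
    - [1,14,60]
    - [1,14,60]
  yaw: [0,0,0,0,0,0]

```text
clock: 18.25
tool_pos: [0.4877, 0.1432, 0.1205]
tcp_rot: [0.723, 0.691, -0.001, -0.0]
ft_force: [0.5, -0.1, -0.3]
finger_gap: 0.0426
finger_force: 0.0
```

Run:
```python
from h import *
f,s=save('wrist','w9'); C=cam('wrist',s); print(s['clock'],s['tool_pos'])
g=cv2.cvtColor(f,cv2.COLOR_BGR2GRAY)
e=proj(C,(.4836,.1432,.029)); c0=proj(C,(.4892,.184,.029)); print('expect left edge',e,'far end',c0)
C9,L=rib('w9',range(int(e[1])-25,int(e[1])+15,5),int(e[0])-8,int(e[0])+8)
P=np.array([plane(C,p,.029)[:2] for p in L]);k=np.polyfit(P[:,1],P[:,0],1); print('x',np.polyval(k,.1432),-np.arctan(k[0]))
c=int(c0[0]); r0=int(c0[1]); col=g[r0-8:r0+9,c-1:c+2].mean(1); print(r0-8,col.round().tolist())
```

```text
18.25 [0.48773015 0.14318378 0.120452  ]
expect left edge [313.81141734 245.22939749] far end [318.88348938 190.39744057]
x 0.4844845654679083 -0.04548160251988905
182 [212.0, 214.0, 223.0, 148.0, 84.0, 82.0, 83.0, 97.0, 192.0, 201.0, 207.0, 207.0, 206.0, 206.0, 206.0, 206.0, 205.0]
```

The second position fits a rib top at z = 29 mm to within one pixel. The rib centre is about 0.489, so I'll shift 1 mm and go down to TCP z ≈ 0.013 to grasp the rib.

arm_command:
  grip: [0.45,0.45,0.45,0.45,0.45,0.45,0.45,0.45,0.45]
  delta_pos:
    - [0,1,20]
    - [0,1,45]
    - [0,1,70]
    - [0,1,90]
    - [0,1,100]
    - [0,1,105]
    - [0,1,105]
    - [0,1,105]
    - [0,1,105]
  yaw: [0,0,0,0,0,0,0,0,0]

```text
clock: 19.05
tool_pos: [0.4907, 0.1436, 0.0174]
tcp_rot: [0.723, 0.691, 0.001, 0.001]
ft_force: [-0.0, -0.6, -1.0]
finger_gap: 0.0384
finger_force: 0.0
```

arm_command:
  grip: [0.3,0.15,0,0,0,0,0,0]
  delta_pos:
    - [0,0,0]
    - [0,0,0]
    - [0,0,0]
    - [0,0,0]
    - [0,0,0]
    - [0,0,0]
    - [0,0,0]
    - [0,0,0]
  yaw: [0,0,0,0,0,0,0,0]
  grip_force: 50

```text
clock: 19.72
tool_pos: [0.4901, 0.1435, 0.0169]
tcp_rot: [0.723, 0.691, 0.001, 0.0]
ft_force: [-0.9, 0.4, 6.4]
finger_gap: 0.0082
finger_force: 52.2
```

Gripped by the rib (gap 8.2 mm, TCP at 16.9 mm with the underside on the bench). Lifting, and measuring the supply's yaw precisely from the stored pictures.

arm_command:
  grip: [0,0,0,0,0,0,0,0]
  delta_pos:
    - [0,0,-10]
    - [0,0,-30]
    - [0,0,-55]
    - [0,0,-80]
    - [0,0,-105]
    - [0,0,-120]
    - [0,0,-120]
    - [0,0,-120]
  yaw: [0,0,0,0,0,0,0,0]

```text
clock: 20.38
tool_pos: [0.4896, 0.1433, 0.1366]
tcp_rot: [0.723, 0.691, 0.001, 0.0]
ft_force: [-0.3, 0.4, -1.6]
finger_gap: 0.0086
finger_force: 51.2
```

Run:
```python
from h import *
g=lambda v:np.arctan2(v[1],v[0])
print('rib tri',tri([(load('w8')[1],(334.5,177.7)),(load('w9')[1],(318.9,189.5))]))
T=cam('top'); f,C=load('w2')
for n,C,pts in(('top',T,[(130+x/3.636,255+y/3.636) for x,y in((27,110),(305,37),(366,297),(87,372))]),('w1',load('w1')[1],[(206,212),(311,327),(443,230),(340,95)])):
    P=np.array([plane(C,p,.07)[:2] for p in pts]); d=np.diff(np.vstack([P,P[:1]]),axis=0)
    print(n,P.round(4).tolist(),np.linalg.norm(d,axis=1).round(4),(np.mod(np.arctan2(d[:,1],d[:,0])+np.pi/4,np.pi/2)-np.pi/4).round(3),P.mean(0))
# same by mask and polygon in w2
f,C=load('w2'); hsv=cv2.cvtColor(f,cv2.COLOR_BGR2HSV)
m=((hsv[...,1]<70)&(hsv[...,0]>90)&(hsv[...,0]<150)).astype(np.uint8); m[:,450:]=0; m[335:]=0; m=cv2.morphologyEx(m,cv2.MORPH_OPEN,np.ones((7,7)))
cs,_=cv2.findContours(m,cv2.RETR_EXTERNAL,cv2.CHAIN_APPROX_NONE); c=max(cs,key=cv2.contourArea); h=cv2.convexHull(c); a=cv2.approxPolyDP(h,12,True)[:,0]; print(a.tolist())
P=np.array([plane(C,p,.07)[:2] for p in a]); d=np.diff(np.vstack([P,P[:1]]),axis=0); print(np.linalg.norm(d,axis=1).round(4),(np.mod(np.arctan2(d[:,1],d[:,0])+np.pi/4,np.pi/2)-np.pi/4).round(3),P.mean(0))
s=get_state(); print(s['clock'],s['tool_pos'],s['joint_positions'],s['ft_force'],s['finger_gap'])
```

```text
rib tri (array([0.48946753, 0.18357774, 0.02515548]), [0.00046743307000522645, 0.00046743307000517766])
top [[0.5017, 0.3792], [0.5409, 0.2364], [0.4074, 0.2004], [0.3688, 0.3412]] [0.1481 0.1382 0.146  0.1382] [0.268 0.263 0.268 0.278] [0.45472216 0.28927297]
w1 [[0.4058, 0.2051], [0.5432, 0.2385], [0.5029, 0.381], [0.3694, 0.343]] [0.1414 0.1481 0.1388 0.1426] [0.238 0.275 0.277 0.258] [0.45530823 0.29191402]
[[339, 101], [437, 234], [306, 326], [205, 218]]
[0.136  0.1453 0.1345 0.1439] [0.257 0.249 0.247 0.26 ] [0.45560137 0.29110579]
20.3833 [0.48957457 0.14332757 0.13659874] [2.35967714e-01 3.17911571e-02 2.05228184e+00 3.50196289e-06
 1.05553817e+00 2.80969148e-01] [-0.25887176  0.39248543 -1.59935854] 0.008590690860675057
```

Supply yaw is about 0.263 and the cover's is −0.045, so turn −0.308 and move over the well.

arm_command:
  grip: [0,0,0,0,0,0,0,0,0,0]
  delta_pos:
    - [15,-4,0]
    - [40,-11,0]
    - [70,-19,0]
    - [100,-28,0]
    - [130,-36,0]
    - [146,-40,0]
    - [146,-40,0]
    - [146,-40,0]
    - [146,-40,0]
    - [146,-40,0]
  yaw: [-0.05,-0.1,-0.16,-0.22,-0.28,-0.308,-0.308,-0.308,-0.308,-0.308]

```text
clock: 21.22
tool_pos: [0.4553, 0.2895, 0.1346]
tcp_rot: [0.609, 0.793, -0.001, -0.0]
ft_force: [0.0, -0.7, -1.7]
finger_gap: 0.0086
finger_force: 51.2
```

Run:
```python
from h import *
f,s=save('wrist','w10'); C=cam('wrist',s); print(s['clock'],s['tool_pos'])
y=R.from_quat(s['tcp_rot']).as_matrix()[:,1]; print('ang',np.arctan2(y[1],y[0]),'shift to target',totool(s,(.4560,.2908,.0899)))
```

```text
21.2167 [0.4552862  0.28950978 0.13464012]
ang 0.26176402627479156 shift to target [ 1.10388147  1.11568567 44.73689243]
```

arm_command:
  grip: [0,0,0,0,0,0,0]
  delta_pos:
    - [1,1,10]
    - [1,1,20]
    - [1,1,30]
    - [1,1,34]
    - [1,1,34]
    - [1,1,34]
    - [1,1,34]
  yaw: [0,0,0,0,0,0,0]

```text
clock: 21.85
tool_pos: [0.4567, 0.2922, 0.1019]
tcp_rot: [0.608, 0.794, 0.0, 0.0]
ft_force: [-0.9, -0.7, -1.6]
finger_gap: 0.0087
finger_force: 51.1
```

Run:
```python
from h import *
f,s=save('wrist','w11'); C=cam('wrist',s); print(s['clock'],s['tool_pos'],totool(s,(.4560,.2908,.0899)))
cv2.imwrite('pics/side11.png',grab_frame('side'))
a=cv2.imread('pics/side11.png')[230:350,90:210]
cv2.imwrite('pics/c11.png',np.hstack([cv2.resize(f[80:400,140:500],(450,400)),cv2.resize(a,(350,400))]))
```

```text
21.85 [0.45666087 0.29218934 0.10185965] [-1.17037624 -1.00163331 11.95940084]
```

View pics/c11.png

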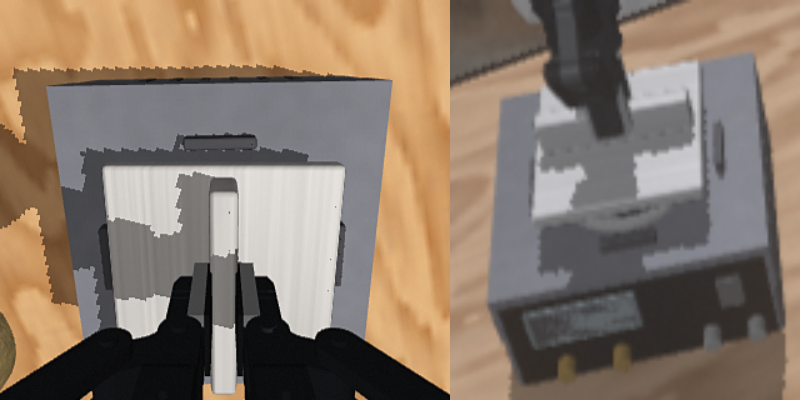

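The cover hovers level over the well, parallel to the supply's edges and centred between the lugs: left and right lugs at crop columns 103 and 343, the +y lug at 220, cover centre at 223. I'll correct by (−1, −1) and lower gently.

arm_command:
  grip: [0,0,0,0,0,0,0,0]
  delta_pos:
    - [-1,-1,0]
    - [-1,-1,1]
    - [-1,-1,3]
    - [-1,-1,5]
    - [-1,-1,7]
    - [-1,-1,8]
    - [-1,-1,8]
    - [-1,-1,8]
  yaw: [0,0,0,0,0,0,0,0]

```text
clock: 22.62
tool_pos: [0.4557, 0.2908, 0.0936]
tcp_rot: [0.608, 0.794, -0.0, -0.0]
ft_force: [-0.6, -0.2, -1.1]
finger_gap: 0.0084
finger_force: 51.1
```

arm_command:
  grip: [0,0,0,0,0,0,0]
  delta_pos:
    - [0,0,1]
    - [0,0,2]
    - [0,0,3]
    - [0,0,3.5]
    - [0,0,3.5]
    - [0,0,3.5]
    - [0,0,3.5]
  yaw: [0,0,0,0,0,0,0]

```text
clock: 23.2
tool_pos: [0.4558, 0.2909, 0.0903]
tcp_rot: [0.608, 0.794, 0.0, 0.0]
ft_force: [-0.6, -0.4, -2.2]
finger_gap: 0.0085
finger_force: 51.1
```

arm_command:
  grip: [0,0,0,0,0]
  delta_pos:
    - [0,0,0.5]
    - [0,0,1]
    - [0,0,1]
    - [0,0,1]
    - [0,0,1]
  yaw: [0,0,0,0,0]

```text
clock: 23.62
tool_pos: [0.4559, 0.2909, 0.0899]
tcp_rot: [0.608, 0.794, 0.0, 0.0]
ft_force: [-2.7, -1.4, 4.8]
finger_gap: 0.0081
finger_force: 52.1
```

Contact at +4.8 N, with the TCP at the expected seat height of 0.0899. Releasing, lifting clear and checking.

arm_command:
  grip: [0.2,0.45,0.45,0.45,0.45,0.45,0.45]
  delta_pos:
    - [0,0,0]
    - [0,0,0]
    - [0,0,0]
    - [0,0,0]
    - [0,0,0]
    - [0,0,0]
    - [0,0,0]
  yaw: [0,0,0,0,0,0,0]

```text
clock: 24.2
tool_pos: [0.4558, 0.2909, 0.0892]
tcp_rot: [0.608, 0.794, -0.0, -0.0]
ft_force: [0.6, 0.1, -0.0]
finger_gap: 0.0384
finger_force: 0.0
```

arm_command:
  grip: [0.45,0.45,0.45,0.45,0.45,0.45,0.45,0.45,0.45]
  delta_pos:
    - [0,0,-8]
    - [0,0,-20]
    - [0,0,-40]
    - [0,0,-65]
    - [0,0,-90]
    - [0,0,-110]
    - [0,0,-110]
    - [0,0,-110]
    - [0,0,-110]
  yaw: [0,0,0,0,0,0,0,0,0]

```text
clock: 24.95
tool_pos: [0.4555, 0.2907, 0.1993]
tcp_rot: [0.608, 0.794, 0.0, 0.0]
ft_force: [0.1, 0.6, -0.1]
finger_gap: 0.0385
finger_force: 0.0
```

Run:
```python
from h import *
f,s=save('wrist','w12'); C=cam('wrist',s); print(s['clock'],s['tool_pos'],s['ft_force'])
ft=grab_frame('top'); fs=grab_frame('side'); cv2.imwrite('pics/top12.png',ft); cv2.imwrite('pics/side12.png',fs)
hsv=cv2.cvtColor(f,cv2.COLOR_BGR2HSV); c0=proj(C,(.456,.291,.082))
for v in(120,150,170):
    m=((hsv[...,1]<35)&(hsv[...,2]>v)).astype(np.uint8); m=cv2.morphologyEx(m,cv2.MORPH_OPEN,np.ones((3,3))); m[int(c0[1])+75:]=0
    cs,_=cv2.findContours(m,cv2.RETR_EXTERNAL,cv2.CHAIN_APPROX_NONE)
    for c in cs:
        if cv2.contourArea(c)>2000:
            r=cv2.minAreaRect(c); P=np.array([plane(C,p,.082) for p in cv2.boxPoints(r)])[:,:2]
            d=np.diff(np.vstack([P,P[:1]]),axis=0); print(v,cv2.contourArea(c),np.round(r[0],1),P.mean(0).round(4),np.linalg.norm(d,axis=1).round(4),(np.mod(np.arctan2(d[:,1],d[:,0])+np.pi/4,np.pi/2)-np.pi/4).round(3))
# other things unmoved: change outside the arm/cover places
for n,a in(('top',ft),('side',fs)):
    b=cv2.imread(f'pics/{n}0.png'); d=(cv2.absdiff(a,b).max(2)>40).astype(np.uint8); d=cv2.morphologyEx(d,cv2.MORPH_OPEN,np.ones((3,3)))
    nn,_,st,ce=cv2.connectedComponentsWithStats(d); print(n,[(st[i][:5].tolist()) for i in range(1,nn) if st[i][4]>25])
```

```text
24.95 [0.45552614 0.29072794 0.19933038] [ 0.11841619  0.58349466 -0.11522683]
120 2096.0 [558.2 269.6] [0.6625 0.3122] [0.0163 0.1316 0.0183 0.1339] [-0.369 -0.425 -0.244 -0.438]
120 24436.5 [318.9 223.5] [0.4545 0.2942] [0.1322 0.1431 0.1563 0.1435] [0.28  0.365 0.283 0.197]
150 9811.0 [319. 235.] [0.4563 0.288 ] [0.09   0.0966 0.1006 0.0966] [0.263 0.319 0.263 0.208]
170 6061.0 [342.5 235.5] [0.475  0.2926] [0.0536 0.0959 0.0599 0.0957] [0.263 0.319 0.263 0.253]
170 3456.0 [286.7 232. ] [0.4301 0.2838] [0.0351 0.091  0.039  0.0913] [0.318 0.308 0.324 0.264]
top [[0, 241, 204, 239, 17210], [81, 249, 15, 11, 115], [380, 255, 49, 15, 487], [376, 272, 47, 7, 268], [377, 287, 47, 12, 427], [165, 292, 42, 37, 915], [194, 314, 17, 18, 151], [99, 340, 9, 19, 85], [0, 346, 12, 14, 78], [0, 364, 8, 8, 41], [185, 369, 34, 62, 934], [0, 373, 13, 13, 139], [110, 377, 6, 12, 44], [7, 386, 24, 77, 848], [185, 412, 60, 68, 2454], [1, 463, 28, 17, 361]]
side [[0, 0, 138, 123, 9196], [306, 99, 4, 14, 42], [337, 102, 3, 18, 54], [72, 112, 68, 123, 3737], [71, 122, 22, 7, 97], [367, 237, 55, 28, 1192], [122, 254, 55, 19, 438], [130, 265, 41, 30, 665], [167, 267, 11, 26, 141], [126, 278, 4, 8, 26], [121, 288, 15, 12, 116], [161, 295, 19, 7, 78], [123, 302, 18, 6, 67], [137, 308, 14, 6, 52], [0, 320, 98, 160, 7466], [114, 363, 51, 63, 1153], [98, 411, 72, 69, 3129], [282, 421, 67, 22, 778], [381, 462, 13, 18, 73]]
```

The cover lies at yaw 0.263, matching the supply, and it touched down at seat height. Nothing else on the bench has moved in the views. Handing in.

```bash
python3 -c "
from station import *
print(close_job())"
```

```text
the job is handed in; nothing more can be done
None
```

The job is handed in at about 25 s. The knob points at the index tab to within about 0.02 rad by measurement. The cover was laid flat rib-up, re-gripped by its rib and set over the well between the lugs, touching down at the expected seat height.

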